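# Pack the teaspoon and click the lunch tin shut

## Robot

A 6-joint arm with a two-finger parallel gripper is mounted at the origin on a cart in front of the work surface, level with it; the furniture and walls round the work are solid. World frame = base frame: x ahead of the robot, y to its left, z up, the work surface at z = 0. Lengths are in m, angles in rad, forces in N, time in s.
With the tool pointing down it reaches from about 0.35 to 0.775 m from the base axis. Payload 7.3 kg.
Tool frame: the origin (TCP) lies on the centre line of the jaws, within the pads' length; the fingertips stand 17 mm ahead of it and the grasp point (between the pads) lies 2 mm behind it (robot.tcp_to_tips is the distance from the TCP to the fingertips, in m); z points along the fingers, y is the line along which they close (so a half turn about z gives the same grasp; the last joint's range is limited). The gripper opens to 92 mm and grips with 3 to 60 N. Pads are 19 mm wide; open, the fingers measure 130 mm over their backs; the gripper's body (75 mm by 190 mm) begins 47 mm behind the grasp point.
Start: joints at [-1.361, 0.342, 1.524, -0, 1.275, -0.146], TCP at [0.183, -0.492, 0.244] pointing down, gripper open.
Joint ranges: [-2.53, 2.53], [-0.77, 2.02], [0.04, 2.7], [-1, 4.14], [0.28, 2.66], [-3.11, 3.11]. Speed limits (rad/s): [2.57, 2.57, 3.14, 3.14, 3.14, 3.14].

## Interface

Orientations are given as [roll, pitch, yaw] about the fixed x, y, z axes, in that order (R = Rz(yaw) Ry(pitch) Rx(roll)).
In Python, from cell import robot gives the robot as it stands. The module is installed in compiled form; this text tells all that it offers.
- The arm moves only by the tool carry_out, never from a script. Its argument "commands" is a list of rows, each a list of 3 entries, a list of its own where there are three numbers: the shift along the tool's x, y, z in m, then the turn about the tool's z in rad, then the opening, from 0 (shut) to 1 (fully open). In form: [[[dx, dy, dz], yaw, claw], ...]. A call has 1 to 20 rows; each row shifts and turns the commanded pose from where the row before left it, along the tool's axes as they then stand; what a row does not reach is not made up. A row lasts 1/8 s, in which the tool goes at most 62.5 mm and 10.7 degrees, less where a joint would pass 70% of its speed; a pose out of reach is approached as far as the arm can. A call is refused whole if a number of a shift passes 0.0625 or a number of a turn 0.188, either way. A call with a gripper value outside its range is refused whole. The fingers move at their own pace and stop on an object; "newtons" is the grip in N (left out, the last holds). Time passes only in rows, so rows that do not move let the fingers close. It gives the time, the measured TCP pose, the force, the opening and the grip force at its end, in the units of the state.
- robot.observe(): the state, without advancing time (a new reading comes with each control period).
- robot.read_camera(name): name is "scene" or "top"; returns a dict with "pixels" (480x640x3 uint8, red, green, blue), "fx", "fy", "cx", "cy" (pixels), "view" (4x4, takes a point from world to camera coordinates). Camera axes: x right, y up, looking along -z (the intrinsics and any distortion apply to the point x, -y, -z); pixel columns grow to the right and rows downward; lengths in m; the calibration is good to about 2 mm. A picture is of the moment at which its call begins. There is no depth.
- robot.hand_in(): hands the job in; it is judged then, once.
Trained networks look in a picture, given as the dict that the camera call returned (one of the last four; its "shot" number tells which), for a name from the list of things; names that differ only in an ending like _2 or _b are one class to them, and where a whole thing is asked for, a point or a joint stands for the part that bears it (a point fixed in the world has none). Each returns a list of dicts, best first, with "p" (0 to 1); they miss things now and then, are a little off and sometimes report something else, mostly with a low value. They report only what shows in the picture. A call takes as long as a camera call.
- robot.find_in(picture, name): "at" ([column, row] in pixels, amid what is visible of it).
- robot.tip_of(picture, name): "at" ([column, row] in pixels: a listed point, or the origin of a listed thing).
The state is a dict: "time": time; "qpos": joint angles; "qvel": joint speeds; "joint_efforts": joint torques, N m; "tool_pos": TCP position; "tool_rot": TCP orientation; "contact_force": force on the tool from outside, world axes, zero at the start; "torque": the same for the moment, N m; "opening": finger opening in m; "grip_force": force on a finger pad.
Only numpy, scipy, OpenCV 4.12 (cv2) and the standard library are available. Lean on these libraries where they do the work, as an engineer would, in place of code of your own. Each camera call takes 0.05 s, during which the arm holds its last target. There are 200 camera calls.

## Task

Pack the small teaspoon flat in the empty long bay of the steel lunch tin, then swing the lid over and press its free edge down, just above the spring catch, until the catch clicks and holds the lid shut by itself. The lid is thin sheet, so feel your way down gently and never lean on it hard; leave the large spoon and everything else where it is.

Things in the scene. Friction and masses are not known exactly. Their poses are not given: they have to be found in the camera images.
- lunchbox: Open stainless-steel lunch tin, 170 (its x) x 200 (its y) x 50 mm high, fixed. Origin: centre of its underside; z up; front (-x) on the left, hinge (+x) on the right, +y away from the robot. Walls 4 mm. Dividers to z = 40: at x = 0 (far half full of eggs and crispbread) and across the front half at y = 53 mm (tomatoes beyond). The long bay left empty: x -81 to -1, y -96 to +52 mm, floor z = 4.
- spoon_bay (a point): Centre of the floor of the empty long bay (tin frame: -41, -22, 4 mm), axes as the tin's. The teaspoon goes here, lying along the tin's y, bowl at either end.
- lid_hinge (a point): On the hinge axis, middle of the tin's back edge (tin frame: 90, 0, 54 mm). The axis runs along the tin's y; this frame turns with the lid: shut, its axes are the tin's and the lid reaches 187 mm to its -x. The stiff hinge holds the lid where it is left; swinging it takes 1 to 4 N near its front edge.
- lid_press (a point): The spot to press: centre line of the lid's outer face, 15 mm in from the front edge, 172 mm from the hinge axis. z axis: outward normal; x axis: to the hinge. The lid is a 5 mm panel, 187 x 210 mm, outer face 5 mm above the hinge axis when shut. A spring tongue 36 mm wide hangs 40 mm from the middle of the front edge (it stands up beyond the edge while the lid is open).
- lid (a joint): Lid angle, rad: 0 nominally shut, 1.57 upright; starts at 1.65 to 1.85. The tongue meets the keeper 6 to 15 mm (at the edge) before shut; pressing then takes 8 to 15 N, dips as it clicks, and under 1 mm further the lid lands hard and the force climbs without end. Clicked, it holds itself at -0.022 to +0.024; not clicked, it springs back up to 0.032 or more. It dents above 20 N.
- teaspoon: The smaller of two steel spoons, 130 x 27 x 11 mm, 20 g, loose, lying on the worktop left of the tin, roughly pointing away from the robot. At its middle it is 22 mm wide, widest 4.5 mm above its underside and sloping inward above, so it slips out unless the fingertips come down close to the worktop. Origin at the middle of its length, on its underside; x along its length (bowl at +x), z up.
- table_spoon: The larger spoon, 188 x 39 x 16 mm, lying beside the teaspoon (either may be nearer the tin). Too long for the bay; leave it.
- brown_tumbler: Amber glass tumbler, 81 mm wide, 102 mm high, standing behind the tin. Leave it.
- amber_glass: Amber glass tumbler, 79 mm wide, 97 mm high, standing behind the spoons. Leave it.
- salt_shaker: Salt shaker, 44 mm wide, 90 mm high, behind the tin on the right. Leave it.
- spice_pot: Small spice jar, 41 mm wide, 99 mm high, behind the tin on the right. Leave it.
- front_rim (a point): Middle of the front wall's top edge, outside (tin frame: -85, 0, 50 mm). Under it the catch's keeper is riveted on: a plate 60 mm wide with a wire bar and, on its top edge, a sprung rubber buffer 50 mm wide that pushes the lid up. The keeper sits up to 4 mm higher or lower from tin to tin; its height is not reported, so the point of the click must be felt.

How it is judged:
On the way, in this order (a step that is already met when the one before it is completed fails the run):
1. the teaspoon lies flat in the empty long bay, released (x of teaspoon in the frame of lunchbox between -0.075 and -0.008 m and y of teaspoon in the frame of lunchbox between -0.05 and 0.006 m and z of teaspoon in the frame of lunchbox below 0.016 m and angle between teaspoon's own z axis and vertical below 0.2 rad and contact force between the fingers and teaspoon below 0.1 N), for 0.2 s.
2. the lid is swung over and pressed down onto the tin (value of joint lid below 0.028 rad), for 0.2 s.
At the end, for the whole second after the job is handed in: The teaspoon lies at rest, flat (within 0.2 rad) on the floor of the long bay (its middle within x -75 to -8, y -50 to 6 mm of the tin, under 16 mm above the tin's underside), and the lid, let go of, is held shut by its catch (lid angle under 0.028 rad) (x of teaspoon in the frame of lunchbox between -0.075 and -0.008 m and y of teaspoon in the frame of lunchbox between -0.05 and 0.006 m and z of teaspoon in the frame of lunchbox below 0.016 m and angle between teaspoon's own z axis and vertical below 0.2 rad and linear speed of teaspoon below 0.02 m/s and value of joint lid below 0.028 rad); the robot touches nothing.
It fails at once if the tin or its lid is pushed with more than 20 N (contact force between any of the fingers, the arm and lunchbox above 20 N).
It fails at once if another thing is shifted by more than 30 mm (distance of any of table_spoon, brown_tumbler, amber_glass, salt_shaker, spice_pot from where it was at the start of the episode above 0.03 m).
It also fails if it takes over 72 s, if anything falls off the work surface, if the arm or the gripper's body presses on something with over 40 N, if the wrist force passes 120 N, or if a joint passes its speed limit or range.

## Working session

There is one attempt and no reset: what is moved stays moved. The work goes in short steps, Python scripts to look and compute and a tool call to move; the robot and the scene stay as the last step left them, time stands still between calls to the robot, and variables do not carry over. Pictures are saved under pics/ and viewed, at most 10 in all, crops included, and the job is handed in when it is done.

Besides the shell and the picture viewer there is one more tool, called after "Call:" as name([rows], argument=value, ...), one row to a line, values as JSON. carry_out: Moves the arm, as the interface text tells. Its arguments: {"type":"object","properties":{"commands":{"type":"array"},"newtons":{"type":"number"}},"required":["commands"]}

```bash
mkdir -p pics; cat > h.py <<'E'
import numpy as np, cv2
from cell import robot
from scipy.spatial.transform import Rotation as R
def ray(pic,uv):
    V=np.array(pic["view"]); d=np.array([(uv[0]-pic["cx"])/pic["fx"],-(uv[1]-pic["cy"])/pic["fy"],-1])
    return -V[:3,:3].T@V[:3,3], V[:3,:3].T@d
def onz(pic,uv,z):
    o,d=ray(pic,uv); return o+d*(z-o[2])/d[2]
def proj(pic,p):
    V=np.array(pic["view"]); c=V[:3,:3]@np.array(p)+V[:3,3]
    return np.array([pic["cx"]+pic["fx"]*c[0]/-c[2], pic["cy"]-pic["fy"]*c[1]/-c[2]])
def save(pic,n): cv2.imwrite("pics/"+n+".png",pic["pixels"][:,:,::-1])
E
python3 - <<'E'
from h import *
np.set_printoptions(precision=4,suppress=True)
s=robot.observe(); print(s["time"],s["tool_pos"],s["tool_rot"],s["contact_force"],s["opening"])
P={n:robot.read_camera(n) for n in("top","scene")}
zs=dict(lunchbox=0,spoon_bay=.004,lid_hinge=.054,front_rim=.05,teaspoon=0,table_spoon=0,brown_tumbler=0,amber_glass=0,salt_shaker=0,spice_pot=0,lid_press=.25)
for n,p in P.items():
    save(p,n+"0"); print(n,[k for k in p if k!="pixels"],p["fx"],ray(p,[320,240]))
    for k,z in zs.items():
        r=robot.tip_of(p,k)[:2]; print(k,[(np.round(q["at"],1),round(q["p"],2),onz(p,q["at"],z)) for q in r])
    for k in("teaspoon","table_spoon"):
        print("find",k,[(np.round(q["at"],1),round(q["p"],2)) for q in robot.find_in(p,k)[:3]])
E
```

```text
0.0 [ 0.1828 -0.4917  0.243 ] [-3.14   -0.0002  0.3558] [ 0.1714 -0.1095 -0.5408] 0.09184124855506717
top ['fx', 'fy', 'cx', 'cy', 'view', 'shot'] 484.20942080504574 (array([ 0.4424, -0.0033,  1.2163]), array([ 0.1727, -0.0232, -0.9848]))
lunchbox [(array([333.3, 298.4]), 0.82, array([ 0.5069, -0.0631,  0.    ]))]
spoon_bay [(array([314.7, 302.4]), 0.69, array([ 0.4974, -0.0164,  0.004 ]))]
lid_hinge [(array([372.8, 301.5]), 0.73, array([ 0.4954, -0.1549,  0.054 ]))]
front_rim [(array([298.3, 292.3]), 0.71, array([0.52  , 0.0232, 0.05  ])), (array([395.4, 215.1]), 0.22, array([ 0.7073, -0.2182,  0.05  ]))]
teaspoon [(array([204.1, 300.5]), 0.85, array([0.506, 0.259, 0.   ]))]
table_spoon [(array([239.7, 294.5]), 0.67, array([0.5197, 0.1707, 0.    ]))]
brown_tumbler [(array([280. , 208.9]), 0.6, array([0.7381, 0.0697, 0.    ]))]
amber_glass [(array([221. , 215.5]), 0.65, array([0.7223, 0.2207, 0.    ]))]
salt_shaker [(array([395.1, 213.1]), 0.69, array([ 0.7239, -0.2269,  0.    ]))]
spice_pot [(array([431.6, 215.5]), 0.84, array([ 0.7166, -0.3211,  0.    ])), (array([300.6, 294.1]), 0
[... 787 characters left out ...]

teaspoon [(array([256.4, 349.1]), 0.96, array([0.5131, 0.268 , 0.    ]))]
table_spoon [(array([289.6, 316.8]), 0.74, array([0.5135, 0.1732, 0.    ]))]
brown_tumbler [(array([231.7, 256.7]), 0.83, array([0.7307, 0.0751, 0.    ]))]
amber_glass [(array([182.9, 295.1]), 0.69, array([0.7212, 0.226 , 0.    ]))]
salt_shaker [(array([310.7, 200.2]), 0.63, array([ 0.7339, -0.2392,  0.    ]))]
spice_pot [(array([335.8, 195.3]), 0.74, array([ 0.693 , -0.2977,  0.    ]))]
lid_press [(array([396.3, 141. ]), 0.62, array([ 0.4523, -0.1028,  0.25  ]))]
find teaspoon [(array([250.2, 344.5]), 0.55)]
find table_spoon [(array([277.1, 305.1]), 0.85), (array([182.1, 263.2]), 0.71), (array([378.6, 209.8]), 0.19)]
```

View both.

View pics/top0.png

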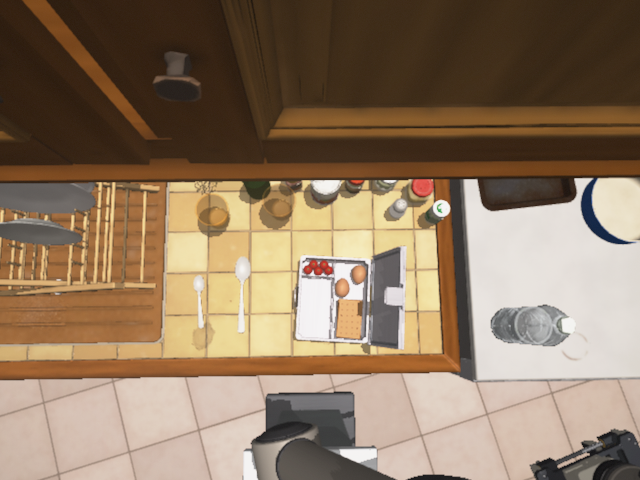

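View pics/scene0.png

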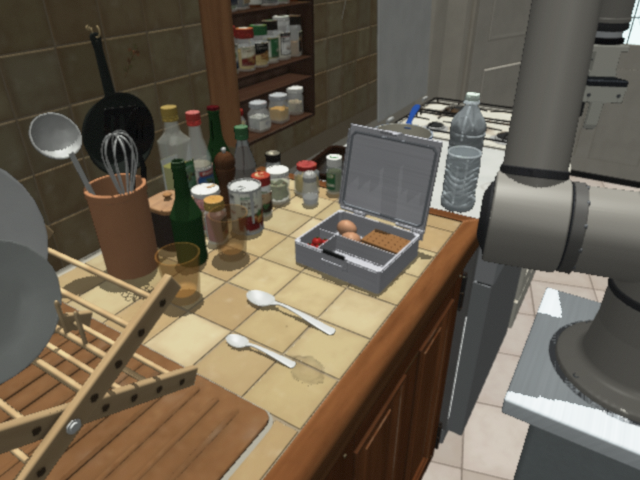

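```bash
python3 - <<'E'
from h import *
np.set_printoptions(precision=4,suppress=True)
P={n:robot.read_camera(n) for n in("top","scene")}
for n,p in P.items():
    im=p["pixels"].astype(int); x0,y0,x1,y1={"top":(185,265,215,340),"scene":(215,325,305,375)}[n]
    sub=im[y0:y1,x0:x1]; sat=sub.max(2)-sub.min(2); m=((sat<45)&(sub.max(2)>110)).astype(np.uint8)
    k,l,st,c=cv2.connectedComponentsWithStats(m); i=1+st[1:,4].argmax(); print(n,st[i],c[i]+[x0,y0])
    q=np.argwhere(l==i)[:,::-1]+[x0,y0]
    w=np.array([onz(p,a,.004)[:2] for a in q]); mu=w.mean(0); d=np.linalg.svd(w-mu,full_matrices=False)[2][0]
    if d[0]<0:d=-d
    t=(w-mu)@d; print("mid",mu+d*(t.max()+t.min())/2,"len",np.ptp(t),"dir",d,np.arctan2(d[1],d[0]))
p=P["top"]
big=cv2.resize(p["pixels"][245:355,285:415,::-1],None,fx=6,fy=5.4,interpolation=cv2.INTER_CUBIC); cv2.imwrite("pics/tin.png",big)
E
```

```text
top [  9  10  10  53 281] [199.0783 298.2491]
mid [0.505  0.2702] len 0.12902062728372538 dir [0.9975 0.0708] 0.0708976868622285
scene [  0   5  90  39 722] [258.9266 348.928 ]
mid [0.501  0.2683] len 0.1494802620038255 dir [0.9972 0.0747] 0.07477521361669562
```

View pics/tin.png

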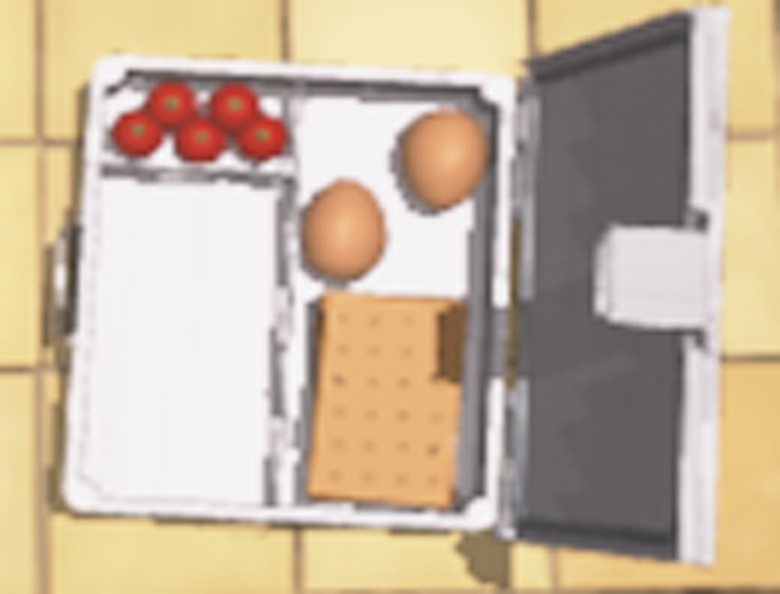

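```bash
python3 - <<'E'
from h import *
np.set_printoptions(precision=4,suppress=True)
p=robot.read_camera("top")
px=np.array([[97,58],[517,80],[495,530],[65,510]])/[6,5.4]+[285,245]-.5
w=np.array([onz(p,a,.05)[:2] for a in px]); print(w)
loc=np.array([[-85,100],[85,100],[85,-100],[-85,-100]])/1e3
M,_=cv2.estimateAffinePartial2D(loc.astype(np.float32),w.astype(np.float32)); 
A=M[:,:2];s=np.sqrt(np.linalg.det(A)); th=np.arctan2(A[1,0],A[0,0]); print("scale",s,"yaw",th,th+np.pi/2,"c",M[:,2])
Rm=np.array([[np.cos(th),-np.sin(th)],[np.sin(th),np.cos(th)]]); c=M[:,2]
for n,l in dict(bay=[-.041,-.022],hinge=[.09,0],press=[-.082,0],rim=[-.085,0]).items(): print(n,c+Rm@l)
# lid tip
sc=robot.read_camera("scene")
T=lambda x,y,z:np.r_[c+Rm@[x,y],z]
pt=np.array([660,275])/[6,5.4]+[285,245]-.5
for q in(sc,p):
  for a in(1.65,1.75,1.85):
    print(a,proj(q,T(.09-.187*np.cos(a),0,.054+.187*np.sin(a))),proj(q,T(.09-.187*np.cos(a),.105,.054+.187*np.sin(a))),proj(q,T(.09-.187*np.cos(a),-.105,.054+.187*np.sin(a))))
E
```

```text
[[ 0.6098  0.0168]
 [ 0.5978 -0.1535]
 [ 0.3987 -0.1385]
 [ 0.4099  0.0311]]
scale 1.0009437808493753 yaw -1.6419201161753842 -0.07112378938048769 c [ 0.5041 -0.061 ]
bay [ 0.485  -0.0186]
hinge [ 0.4977 -0.1508]
press [0.5099 0.0207]
rim [0.5101 0.0237]
1.65 [388.4948 132.7761] [344.6723 123.8469] [437.4616 142.7535]
1.75 [392.8778 131.499 ] [349.41   122.7545] [441.3726 141.2547]
1.85 [397.0004 131.1636] [353.9185 122.5564] [444.9885 140.7511]
1.65 [389.9723 296.4049] [391.6836 245.0584] [388.2019 349.523 ]
1.75 [398.9297 297.0061] [400.4877 245.7799] [397.3181 349.9951]
1.85 [407.496 297.645] [408.9053 246.6307] [406.0383 350.4071]
```

Call:
carry_out([
  [[0,0,-0.04],0.142,1],
  [[0,0,-0.04],0.142,1],
  [[0,0,-0.04],0,1],
  [[0,0,-0.04],0,1],
  [[0.03,-0.04,0],0,1],
  [[0.03,-0.04,0],0,1],
  [[0.03,-0.04,0],0,1],
  [[0.03,-0.04,0],0,1],
  [[0.03,-0.04,0],0,1],
  [[0.017,-0.04,0],0,1],
  [[0.017,-0.04,0],0,1],
  [[0.017,-0.04,0],0,1],
  [[0.017,-0.04,0],0,1],
  [[0.017,-0.04,0],0,1],
  [[0.017,-0.04,0],0,1],
  [[0.017,-0.04,0],0,1],
  [[0.017,-0.04,0],0,1],
  [[0.017,-0.04,0],0,1],
  [[0.017,-0.04,0],0,1],
  [[0.017,-0.04,0],0,1],
])

```text
time: 4.1
tool_pos: [0.4734, 0.1719, 0.4037]
tool_rot: [3.141, -0.0, 0.072]
contact_force: [0.6, 0.3, -0.5]
opening: 0.0915
grip_force: 0.0
```

Call:
carry_out([
  [[0.0125,-0.03,0.03],0,0.8],
  [[0.0125,-0.03,0.04],0,0.8],
  [[0.0125,-0.03,0.04],0,0.8],
  [[0,-0.005,0.04],0,0.8],
  [[0,0,0.04],0,0.8],
  [[0,0,0.04],0,0.8],
  [[0,0,0.04],0,0.8],
  [[0,0,0.03],0,0.8],
  [[0,0,0],0,0.8],
  [[0,0,0],0,0.8],
])

```text
time: 5.35
tool_pos: [0.5045, 0.2681, 0.1049]
tool_rot: [-3.141, -0.002, 0.072]
contact_force: [-0.0, -0.1, 0.0]
opening: 0.0734
grip_force: 0.0
```

```bash
python3 - <<'E'
from h import *
np.set_printoptions(precision=4,suppress=True)
s=robot.observe(); print(s["tool_pos"],s["tool_rot"],s["qpos"],s["contact_force"])
p=robot.read_camera("scene"); cv2.imwrite("pics/near.png",cv2.resize(p["pixels"][270:400,180:340,::-1],None,fx=4,fy=4))
for q in robot.tip_of(p,"teaspoon")[:2]: print(q["at"],q["p"],onz(p,q["at"],0))
E
```

```text
[0.5045 0.2681 0.1049] [-3.1412 -0.0019  0.0718] [ 0.3544  0.5657  1.5759 -0.0001  0.9981  1.8535] [-0.0186 -0.103   0.0086]
[256.6, 354.2] 0.86 [0.5056 0.277  0.    ]
[355.5, 268.8] 0.28 [ 0.4858 -0.0201  0.    ]
```

View pics/near.png

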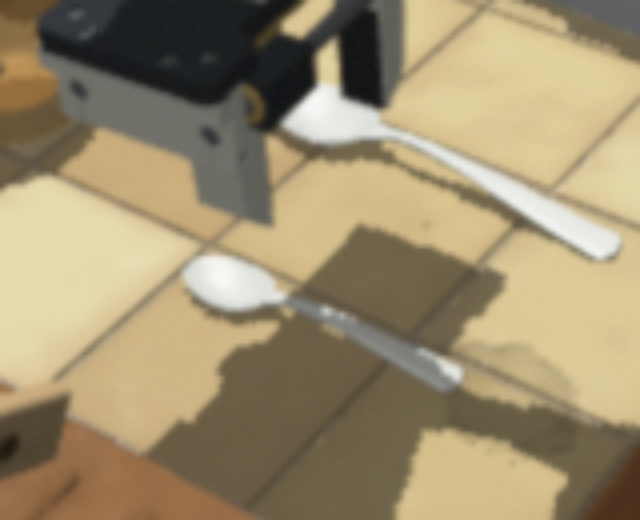

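Call:
carry_out([
  [[0,0,0.03],0,0.7],
  [[0,0,0.025],0,0.7],
  [[0,0,0.015],0,0.7],
  [[0,0,0.01],0,0.7],
  [[0,0,0.005],0,0.7],
  [[0,0,0],0,0.7],
  [[0,0,0],0,0.7],
])

```text
time: 6.32
tool_pos: [0.5041, 0.268, 0.0193]
tool_rot: [-3.141, -0.001, 0.072]
contact_force: [-0.1, 0.6, -0.2]
opening: 0.0642
grip_force: 0.0
```

Call:
carry_out([
  [[0,0,0.001],0,0.5],
  [[0,0,0],0,0.3],
  [[0,0,0],0,0],
  [[0,0,0],0,0],
  [[0,0,0],0,0],
  [[0,0,0],0,0],
  [[0,0,0],0,0],
  [[0,0,0],0,0],
], newtons=10)

```text
time: 7.32
tool_pos: [0.5038, 0.2678, 0.0177]
tool_rot: [3.142, -0.0, 0.072]
contact_force: [0.1, 0.8, -0.3]
opening: 0.0204
grip_force: 10.0
```

Call:
carry_out([
  [[0,0,-0.005],0,0],
  [[0,0,-0.015],0,0],
  [[0,0,-0.03],0,0],
  [[0,0,-0.03],0,0],
  [[0,0,-0.03],0,0],
  [[0,0,-0.03],0.143,0],
  [[0,0,0],0,0],
])

```text
time: 8.2
tool_pos: [0.5051, 0.2684, 0.1612]
tool_rot: [-3.139, -0.006, -0.071]
contact_force: [0.7, 0.0, -0.6]
opening: 0.0205
grip_force: 10.0
```

```bash
python3 - <<'E'
from h import *
s=robot.observe(); print(s["tool_pos"],s["tool_rot"],s["opening"],s["grip_force"])
p=robot.read_camera("scene"); cv2.imwrite("pics/lift.png",cv2.resize(p["pixels"][200:400,180:380,::-1],None,fx=3,fy=3))
E
```

```text
[0.50513875 0.26837374 0.16115453] [-3.13900018 -0.00596151 -0.07111631] 0.020524949102716926 9.975459340748785
```

View pics/lift.png

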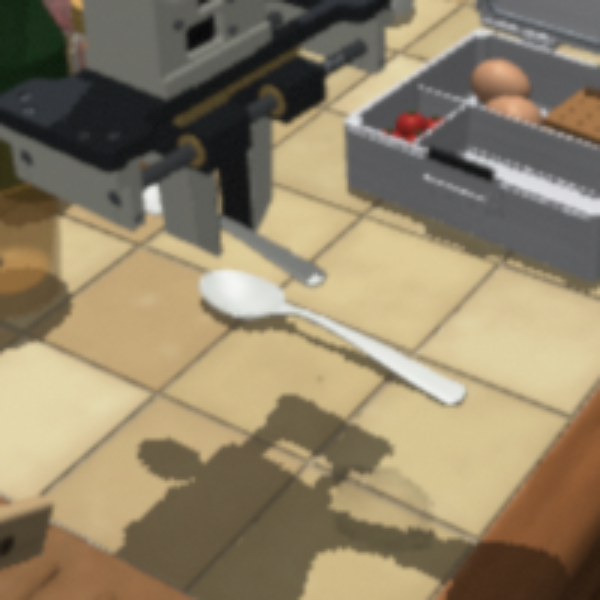

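Call:
carry_out([
  [[0,0.02,0],0,0],
  [[0,0.035,0],0,0],
  [[0,0.04,0],0,0],
  [[0,0.04,0],0,0],
  [[0,0.04,0],0,0],
  [[0,0.04,0],0,0],
  [[0,0.04,0],0,0],
  [[0,0.02,0],0,0],
  [[0,0.0127,0],0,0],
  [[0,0,0.03],0,0],
  [[0,0,0.03],0,0],
  [[0,0,0],0,0],
  [[0,0,0],0,0],
])

```text
time: 9.88
tool_pos: [0.4835, -0.0192, 0.0983]
tool_rot: [3.141, -0.0, -0.071]
contact_force: [-0.4, -0.2, 0.3]
opening: 0.0203
grip_force: 10.0
```

```bash
python3 - <<'E'
from h import *
s=robot.observe(); print(s["tool_pos"],s["tool_rot"],s["opening"],s["grip_force"])
p=robot.read_camera("scene"); cv2.imwrite("pics/over.png",cv2.resize(p["pixels"][170:300,270:450,::-1],None,fx=4,fy=4))
E
```

```text
[ 0.48351019 -0.01920625  0.09831678] [ 3.14142371e+00 -4.61330065e-04 -7.06693033e-02] 0.020280744227736718 9.974550720398838
```

View pics/over.png

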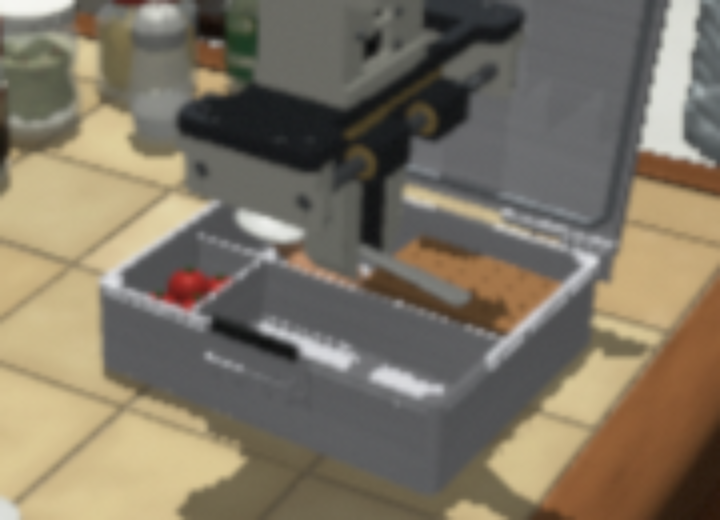

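Call:
carry_out([
  [[0,0,0.02],0,0],
  [[0,0,0.02],0,0],
  [[0,0,0.015],0,0],
  [[0,0,0.008],0,0],
  [[0,0,0],0,0],
])

```text
time: 10.55
tool_pos: [0.4832, -0.0191, 0.0346]
tool_rot: [3.142, 0.0, -0.071]
contact_force: [0.3, 0.2, -0.1]
opening: 0.0204
grip_force: 10.0
```

Call:
carry_out([
  [[0,0,0.006],0,0],
  [[0,0,0.005],0,0],
  [[0,0,0],0,0],
  [[0,0,0],0,0],
])

```text
time: 11.05
tool_pos: [0.4833, -0.0192, 0.0238]
tool_rot: [3.141, -0.0, -0.071]
contact_force: [0.5, -0.1, -1.3]
opening: 0.0208
grip_force: 10.0
```

Call:
carry_out([
  [[0,0,0],0,0.25],
  [[0,0,0],0,0.32],
  [[0,0,0],0,0.35],
  [[0,0,0],0,0.35],
  [[0,0,0],0,0.35],
  [[0,0,-0.01],0,0.35],
  [[0,0,-0.02],0,0.35],
  [[0,0,-0.03],0,0.35],
  [[0,0,-0.04],0,0],
  [[0,0,-0.04],0,0],
  [[0,0,-0.04],0,0],
  [[0,0,-0.04],0,0],
  [[0,0,-0.04],0,0],
  [[0,0,-0.04],0,0],
  [[0,0,0],0,0],
])

```text
time: 12.92
tool_pos: [0.4842, -0.0193, 0.3274]
tool_rot: [3.141, -0.007, -0.071]
contact_force: [0.1, 0.4, -0.7]
opening: 0.0003
grip_force: 0.0
```

```bash
python3 - <<'E'
from h import *
s=robot.observe(); print(s["time"],s["tool_pos"],s["tool_rot"],s["qpos"],s["opening"],s["contact_force"])
p=robot.read_camera("scene"); t=robot.read_camera("top")
a=cv2.resize(p["pixels"][100:290,270:450,::-1],(540,570));b=cv2.resize(t["pixels"][245:355,285:415,::-1],(260,220))
a2=np.zeros((570,800,3),np.uint8);a2[:,:540]=a;a2[:220,540:]=b
cv2.imwrite("pics/placed.png",a2)
for n,q in(("s",p),("t",t)): print(n,[(k,robot.tip_of(q,k)[:1]) for k in("teaspoon","lid_press")])
E
```

```text
12.925 [ 0.48417018 -0.01926182  0.32739512] [ 3.14058292 -0.00726258 -0.07111926] [-1.98042138e-01  2.07985831e-01  1.47773534e+00 -8.29244010e-05
  1.44853950e+00  1.44388692e+00] 0.00034130394561399644 [ 0.0701602   0.38628615 -0.7479021 ]
s [('teaspoon', []), ('lid_press', [{'at': [393.1, 138.7], 'p': 0.67}])]
t [('teaspoon', []), ('lid_press', [{'at': [401.4, 297.8], 'p': 0.58}])]
```

View pics/placed.png

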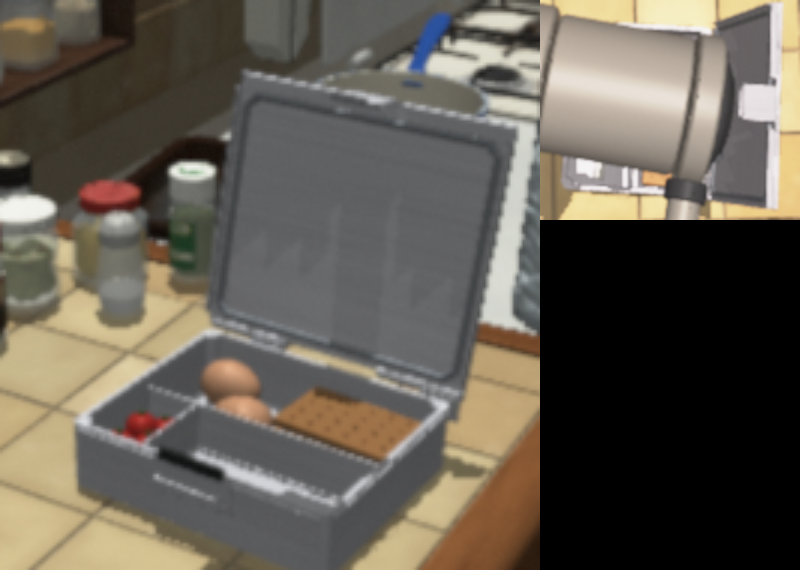

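Call:
carry_out([
  [[0,0,-0.03],0,0],
  [[-0.01,0.03,0],0,0],
  [[-0.01,0.04,0],0,0],
  [[-0.01,0.04,0],0,0],
  [[-0.01,0.04,0],0,0],
  [[-0.002,0.04,0],0,0],
  [[0,0.03,0],0,0],
  [[0,0,0.04],0,0],
  [[0,0,0.03],0,0],
  [[0,0,0.03],0,0],
  [[0,0,0.02],0,0],
  [[0,0,0.015],0,0],
  [[0,0,0],0,0],
])

```text
time: 14.85
tool_pos: [0.4249, -0.235, 0.2171]
tool_rot: [-3.139, 0.003, -0.071]
contact_force: [1.0, 0.3, 1.1]
opening: 0.0007
grip_force: 0.0
```

```bash
python3 - <<'E'
from h import *
np.set_printoptions(precision=4,suppress=True)
s=robot.observe(); print(s["time"],s["tool_pos"],s["tool_rot"],s["contact_force"])
p=robot.read_camera("scene"); t=robot.read_camera("top")
a2=np.zeros((594,800,3),np.uint8);a2[:440,:400]=cv2.resize(p["pixels"][80:300,290:490,::-1],(400,440));a2[:330,400:]=cv2.resize(t["pixels"][245:355,285:415,::-1],(400,330))
cv2.imwrite("pics/lidpush.png",a2)
print(robot.tip_of(t,"teaspoon")[:2],robot.tip_of(p,"lid_press")[:1])
c=np.array([.5041,-.061])
print("tin XY",np.array([[-.0711,-.9975],[.9975,-.0711]])@(np.array(s["tool_pos"][:2])-c))
for q in robot.tip_of(t,"teaspoon")[:2]: print("spoon tin",np.array([[-.0711,-.9975],[.9975,-.0711]])@(onz(t,q["at"],.004)[:2]-c))
E
```

```text
14.85 [ 0.4249 -0.235   0.2171] [-3.1394  0.0034 -0.0712] [1.032  0.3142 1.0579]
[{'at': [320.0, 310.2], 'p': 0.75}] [{'at': [393.9, 137.8], 'p': 0.77}]
tin XY [ 0.1792 -0.0666]
spoon tin [-0.0298 -0.0284]
```

View pics/lidpush.png

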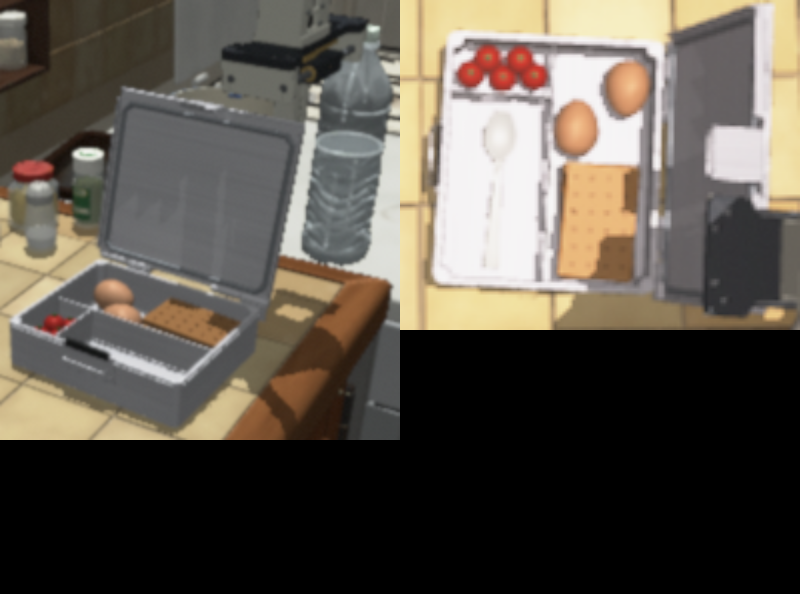

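Call:
carry_out([
  [[0,-0.02,0],0,0],
  [[0,-0.015,0],0,0],
  [[0,-0.015,0],0,0],
  [[0,-0.015,0],0,0],
  [[0,-0.018,0.0015],0,0],
  [[0,-0.018,0.0015],0,0],
  [[0,-0.018,0.0015],0,0],
])

```text
time: 15.98
tool_pos: [0.4339, -0.1155, 0.2138]
tool_rot: [-3.141, 0.001, -0.071]
contact_force: [0.8, -0.3, -0.3]
opening: 0.0009
grip_force: 0.7
```

```bash
cat > lid.py <<'E'
from h import *
from scipy.optimize import minimize_scalar
c=np.array([.5041,-.061]);ax=np.array([-.0711,-.9975]);ay=np.array([.9975,.0711*-1])
def W(X,Y,z): return np.r_[c+ax*X+ay*Y,z]
def press(a,r=.172): return W(.09-r*np.cos(a)+.005*np.sin(a),0,.054+r*np.sin(a)+.005*np.cos(a))
s=robot.observe(); d=np.array(s["tool_pos"][:2])-c
print(s["time"],"X,Y,z",np.round([ax@d,ay@d,s["tool_pos"][2]],4),np.round(s["contact_force"],2))
for n in("scene","top"):
    p=robot.read_camera(n)
    for q in robot.tip_of(p,"lid_press")[:2]:
        f=minimize_scalar(lambda a:np.linalg.norm(proj(p,press(a))-q["at"]),bounds=(-.1,2),method="bounded"); print(n,q,"angle",round(f.x,3),"err px",round(f.fun,1))
E
python3 lid.py
```

```text
15.975 X,Y,z [ 0.0593 -0.0661  0.2138] [ 0.77 -0.3  -0.28]
scene {'at': [373.7, 153.7], 'p': 0.9} angle 1.258 err px 2.5
top {'at': [357.7, 294.6], 'p': 0.63} angle 1.257 err px 0.6
```

Call:
carry_out([
  [[0,-0.0142,0.0057],0,0],
  [[0,-0.0142,0.0057],0,0],
  [[0,-0.0142,0.0057],0,0],
  [[0,-0.0123,0.01],0,0],
  [[0,-0.0123,0.01],0,0],
  [[0,-0.0123,0.01],0,0],
  [[0,-0.0095,0.013],0,0],
  [[0,-0.0095,0.013],0,0],
])

```text
time: 17.18
tool_pos: [0.4412, -0.018, 0.1401]
tool_rot: [3.141, 0.0, -0.071]
contact_force: [0.5, -0.6, -0.0]
opening: 0.0004
grip_force: 0.4
```

```bash
python3 lid.py
```

```text
17.175 X,Y,z [-0.0384 -0.0658  0.1401] [ 0.54 -0.61 -0.02]
scene {'at': [342.6, 216.9], 'p': 0.71} angle 0.398 err px 2.6
top {'at': [308.7, 296.1], 'p': 0.88} angle 0.489 err px 1.4
```

Call:
carry_out([
  [[0,-0.005,0.011],0,0],
  [[0,-0.005,0.011],0,0],
  [[0,0,0],0,0],
  [[0,0,-0.02],0,0],
  [[0.03,-0.008,-0.005],0,0],
  [[0.035,-0.01,0],0,0],
  [[0,0,0],0,0],
  [[0,0,0],0,0],
])

```text
time: 18.38
tool_pos: [0.507, 0.0047, 0.1436]
tool_rot: [3.142, 0.002, -0.071]
contact_force: [-0.4, 0.3, -0.0]
opening: 0.0004
grip_force: 0.0
```

```bash
python3 lid.py
```

```text
18.375 X,Y,z [-0.0658 -0.0018  0.1436] [-0.4   0.27 -0.01]
scene {'at': [336.5, 230.0], 'p': 0.96} angle 0.24 err px 0.7
```

Call:
carry_out([
  [[0,0,0.01],0,0],
  [[0,0,0.01],0,0],
  [[0,0,0.01],0,0],
  [[0,0,0.008],0,0],
  [[0,0,0.006],0,0],
  [[0,0,0.004],0,0],
  [[0,0,0.002],0,0],
  [[0,0,0],0,0],
])

```text
time: 19.58
tool_pos: [0.508, 0.0046, 0.0941]
tool_rot: [3.141, -0.0, -0.071]
contact_force: [0.3, -0.3, -0.5]
opening: 0.0005
grip_force: 0.0
```

Call:
carry_out([
  [[0,0,0.0015],0,0],
  [[0,0,0.0015],0,0],
  [[0,0,0.001],0,0],
])

```text
time: 19.95
tool_pos: [0.5081, 0.0047, 0.0901]
tool_rot: [3.142, -0.0, -0.071]
contact_force: [-0.1, -0.8, 0.0]
opening: 0.0008
grip_force: 0.2
```

```bash
python3 lid.py
```

```text
19.95 X,Y,z [-0.0658 -0.0007  0.0901] [-0.07 -0.82  0.04]
scene {'at': [335.7, 245.9], 'p': 0.96} angle 0.05 err px 0.3
scene {'at': [183.7, 291.1], 'p': 0.6} angle -0.1 err px 155.3
```

Call:
carry_out([
  [[0,0,0.001],0,0],
  [[0,0,0.001],0,0],
])

```text
time: 20.4
tool_pos: [0.508, 0.0047, 0.0881]
tool_rot: [3.142, -0.0, -0.071]
contact_force: [-0.1, 1.1, 0.4]
opening: 0.0004
grip_force: 0.2
```

Call:
carry_out([
  [[0,0,0.001],0,0],
  [[0,0,0.001],0,0],
])

```text
time: 20.65
tool_pos: [0.508, 0.0047, 0.086]
tool_rot: [3.141, -0.0, -0.071]
contact_force: [0.6, 0.5, 0.3]
opening: 0.0001
grip_force: 0.2
```

Call:
carry_out([
  [[0,0,0.001],0,0],
  [[0,0,0.0005],0,0],
])

```text
time: 20.9
tool_pos: [0.508, 0.0047, 0.0845]
tool_rot: [3.142, 0.0, -0.071]
contact_force: [0.4, 0.8, 1.1]
opening: 0.0006
grip_force: 0.4
```

Call:
carry_out([
  [[0,0,0.001],0,0],
  [[0,0,0.0005],0,0],
])

```text
time: 21.15
tool_pos: [0.508, 0.0047, 0.0833]
tool_rot: [-3.142, -0.0, -0.071]
contact_force: [-0.3, 2.1, 4.5]
opening: 0.0004
grip_force: 2.3
```

Call:
carry_out([
  [[0,0,0.0005],0,0],
  [[0,0,0],0,0],
])

```text
time: 21.4
tool_pos: [0.5081, 0.0048, 0.0828]
tool_rot: [-3.142, -0.0, -0.071]
contact_force: [-0.7, 2.8, 5.0]
opening: 0.0004
grip_force: 2.4
```

Call:
carry_out([
  [[0,0,0.0005],0,0],
  [[0,0,0.0005],0,0],
])

```text
time: 21.65
tool_pos: [0.5081, 0.0048, 0.0818]
tool_rot: [-3.141, -0.0, -0.071]
contact_force: [-1.5, 2.1, 7.1]
opening: 0.0001
grip_force: 3.2
```

Call:
carry_out([
  [[0,0,0.0005],0,0],
  [[0,0,0.0005],0,0],
])

```text
time: 21.9
tool_pos: [0.5081, 0.0049, 0.0809]
tool_rot: [-3.141, -0.0, -0.071]
contact_force: [-1.9, 2.1, 9.0]
opening: 0.0011
grip_force: 3.8
```

Call:
carry_out([
  [[0,0,0.0005],0,0],
])

```text
time: 22.02
tool_pos: [0.5081, 0.0049, 0.0805]
tool_rot: [-3.141, -0.0, -0.071]
contact_force: [-2.3, 2.7, 8.3]
opening: 0.0005
grip_force: 4.2
```

Call:
carry_out([
  [[0,0,0.0005],0,0],
])

```text
time: 22.15
tool_pos: [0.5081, 0.0049, 0.0801]
tool_rot: [-3.141, -0.0, -0.071]
contact_force: [-1.8, 3.3, 7.9]
opening: 0.0005
grip_force: 4.6
```

Call:
carry_out([
  [[0,0,0.0005],0,0],
])

```text
time: 22.28
tool_pos: [0.5081, 0.005, 0.0795]
tool_rot: [-3.141, -0.0, -0.071]
contact_force: [-0.5, 3.2, 4.3]
opening: 0.0
grip_force: 2.0
```

Call:
carry_out([
  [[0,0,0.0003],0,0],
])

```text
time: 22.4
tool_pos: [0.5081, 0.0049, 0.0793]
tool_rot: [-3.141, -0.0, -0.071]
contact_force: [-2.3, 2.8, 10.3]
opening: 0.0005
grip_force: 5.2
```

Call:
carry_out([
  [[0,0,-0.001],0,0],
  [[0,0,-0.005],0,0],
  [[0,0,-0.03],0,0],
  [[0,0,-0.04],0,0],
  [[0,0,-0.04],0,0],
  [[0,0,-0.04],0,0],
  [[0,0,0],0,0],
])

```text
time: 23.28
tool_pos: [0.5095, 0.0043, 0.2379]
tool_rot: [3.141, -0.007, -0.071]
contact_force: [0.2, -0.6, -0.7]
opening: 0.0002
grip_force: 0.0
```

```bash
python3 lid.py; python3 - <<'E'
from h import *
p=robot.read_camera("scene"); cv2.imwrite("pics/end.png",cv2.resize(p["pixels"][190:310,270:450,::-1],None,fx=4,fy=4))
E
```

```text
23.275 X,Y,z [-0.0655  0.0008  0.2379] [ 0.16 -0.64 -0.71]
scene {'at': [353.5, 264.9], 'p': 0.39} angle -0.1 err px 19.8
top {'at': [296.7, 297.1], 'p': 0.77} angle -0.025 err px 2.7
```

View pics/end.png

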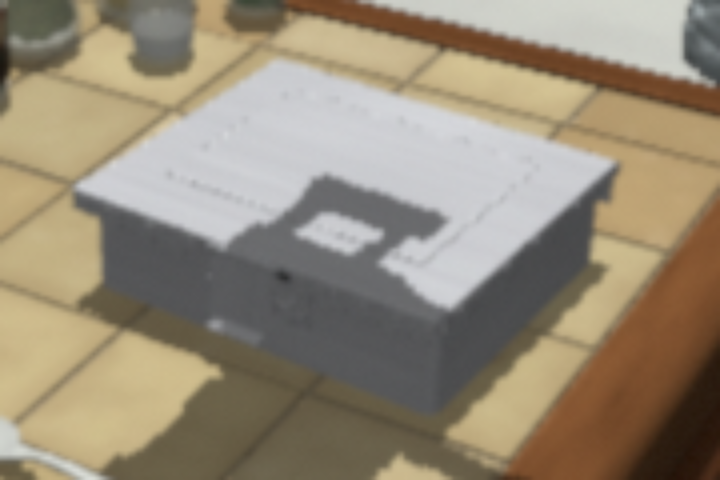

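Call:
carry_out([
  [[0,0,0.04],0,0],
  [[0,0,0.04],0,0],
  [[0,0,0.04],0,0],
  [[0,0,0.02],0,0],
  [[0,0,0.01],0,0],
  [[0,0,0.005],0,0],
  [[0,0,0.001],0,0],
  [[0,0,0],0,0],
])

```text
time: 24.52
tool_pos: [0.5082, 0.0046, 0.0796]
tool_rot: [3.141, -0.001, -0.071]
contact_force: [-0.6, -0.7, 2.4]
opening: 0.0003
grip_force: 1.0
```

Call:
carry_out([
  [[0,0,-0.001],0,0],
  [[0,0,0],0,0],
])

```text
time: 24.78
tool_pos: [0.5085, 0.0046, 0.0804]
tool_rot: [3.141, -0.002, -0.071]
contact_force: [-0.7, -1.0, 4.6]
opening: 0.0004
grip_force: 2.3
```

Call:
carry_out([
  [[0,0,-0.001],0,0],
  [[0,0,0],0,0],
])

```text
time: 25.02
tool_pos: [0.5084, 0.0046, 0.0811]
tool_rot: [3.141, -0.001, -0.071]
contact_force: [-0.3, -1.0, 3.2]
opening: 0.0004
grip_force: 1.7
```

Call:
carry_out([
  [[0,0,-0.001],0,0],
  [[0,0,0],0,0],
])

```text
time: 25.28
tool_pos: [0.5079, 0.0047, 0.0818]
tool_rot: [3.142, 0.0, -0.071]
contact_force: [0.5, 0.2, 1.0]
opening: 0.0004
grip_force: 0.8
```

Call:
carry_out([
  [[0,0,-0.003],0,0],
  [[0,0,0],0,0],
  [[0,0,0.001],0,0],
  [[0,0,0.001],0,0],
  [[0,0,0],0,0],
])

```text
time: 25.9
tool_pos: [0.5079, 0.0047, 0.0826]
tool_rot: [3.142, 0.0, -0.071]
contact_force: [0.1, -0.1, -0.4]
opening: 0.0008
grip_force: 0.0
```

Call:
carry_out([
  [[0,0,0.0005],0,0],
  [[0,0,0.0005],0,0],
])

```text
time: 26.15
tool_pos: [0.5081, 0.0047, 0.0821]
tool_rot: [3.141, -0.0, -0.071]
contact_force: [-1.5, -0.2, 5.9]
opening: 0.0004
grip_force: 2.9
```

Call:
carry_out([
  [[0,0,0.0005],0,0],
  [[0,0,0.0005],0,0],
])

```text
time: 26.4
tool_pos: [0.5081, 0.0047, 0.0814]
tool_rot: [3.142, -0.001, -0.071]
contact_force: [-2.2, -0.5, 7.2]
opening: 0.0003
grip_force: 3.4
```

Call:
carry_out([
  [[0,0,0.0005],0,0],
  [[0,0,0.0005],0,0],
])

```text
time: 26.65
tool_pos: [0.5081, 0.0047, 0.0805]
tool_rot: [3.142, -0.001, -0.071]
contact_force: [-2.4, 1.1, 7.8]
opening: 0.0007
grip_force: 4.1
```

Call:
carry_out([
  [[0,0,0.0005],0,0],
  [[0,0,0],0,0],
])

```text
time: 26.9
tool_pos: [0.5081, 0.0048, 0.08]
tool_rot: [-3.142, -0.001, -0.071]
contact_force: [-2.3, 0.9, 8.2]
opening: 0.0006
grip_force: 3.8
```

Call:
carry_out([
  [[0,0,0.0004],0,0],
  [[0,0,0],0,0],
])

```text
time: 27.15
tool_pos: [0.5081, 0.0048, 0.0795]
tool_rot: [-3.141, -0.001, -0.071]
contact_force: [-2.6, 0.6, 6.2]
opening: 0.0002
grip_force: 2.8
```

Call:
carry_out([
  [[0,0,0.0003],0,0],
  [[0,0,0],0,0],
])

```text
time: 27.4
tool_pos: [0.5081, 0.0048, 0.0793]
tool_rot: [-3.142, -0.001, -0.071]
contact_force: [-2.0, 0.1, 6.9]
opening: 0.0004
grip_force: 3.8
```

Call:
carry_out([
  [[0,0,0.0003],0,0],
  [[0,0,0],0,0],
])

```text
time: 27.65
tool_pos: [0.5081, 0.0048, 0.0793]
tool_rot: [-3.142, -0.001, -0.071]
contact_force: [-2.9, 1.0, 9.3]
opening: 0.0001
grip_force: 4.9
```

Call:
carry_out([
  [[0,0,0.0003],0,0],
  [[0,0,0],0,0],
])

```text
time: 27.9
tool_pos: [0.5081, 0.0048, 0.0789]
tool_rot: [-3.141, -0.001, -0.071]
contact_force: [-2.7, 1.1, 8.9]
opening: 0.0007
grip_force: 4.4
```

Call:
carry_out([
  [[0,0,0.0003],0,0],
  [[0,0,0],0,0],
])

```text
time: 28.15
tool_pos: [0.5081, 0.0049, 0.0786]
tool_rot: [-3.141, -0.001, -0.071]
contact_force: [-2.3, 2.2, 9.4]
opening: 0.0005
grip_force: 4.4
```

Call:
carry_out([
  [[0,0,0.0004],0,0],
  [[0,0,0],0,0],
])

```text
time: 28.4
tool_pos: [0.5081, 0.0049, 0.0782]
tool_rot: [-3.141, -0.001, -0.071]
contact_force: [-3.3, 1.5, 9.5]
opening: 0.0005
grip_force: 4.7
```

Call:
carry_out([
  [[0,0,0.0004],0,0],
  [[0,0,0],0,0],
])

```text
time: 28.65
tool_pos: [0.5081, 0.0049, 0.0779]
tool_rot: [-3.141, -0.001, -0.071]
contact_force: [-3.8, 2.1, 9.8]
opening: 0.0005
grip_force: 5.2
```

Call:
carry_out([
  [[0,0,0.0004],0,0],
  [[0,0,0],0,0],
])

```text
time: 28.9
tool_pos: [0.5081, 0.0049, 0.0775]
tool_rot: [-3.141, -0.001, -0.071]
contact_force: [-2.7, 1.9, 10.2]
opening: 0.0004
grip_force: 4.9
```

Call:
carry_out([
  [[0,0,0.0004],0,0],
  [[0,0,0.0003],0,0],
])

```text
time: 29.15
tool_pos: [0.5082, 0.0048, 0.0764]
tool_rot: [-3.141, -0.001, -0.071]
contact_force: [-2.1, 1.1, 9.1]
opening: 0.0001
grip_force: 4.6
```

Call:
carry_out([
  [[0,0,0.0003],0,0],
  [[0,0,0],0,0],
])

```text
time: 29.4
tool_pos: [0.5082, 0.0048, 0.0762]
tool_rot: [-3.141, -0.001, -0.071]
contact_force: [-2.3, 1.2, 8.8]
opening: 0.0008
grip_force: 4.7
```

Call:
carry_out([
  [[0,0,0.0004],0,0],
  [[0,0,0],0,0],
])

```text
time: 29.65
tool_pos: [0.5082, 0.0048, 0.076]
tool_rot: [-3.141, -0.001, -0.071]
contact_force: [-3.6, 0.8, 9.8]
opening: 0.0006
grip_force: 5.1
```

Call:
carry_out([
  [[0,0,0.0004],0,0],
  [[0,0,0],0,0],
])

```text
time: 29.9
tool_pos: [0.5082, 0.0048, 0.0758]
tool_rot: [-3.141, -0.001, -0.071]
contact_force: [-3.2, 1.9, 11.8]
opening: 0.0005
grip_force: 6.3
```

Call:
carry_out([
  [[0,0,0.0003],0,0],
  [[0,0,0],0,0],
])

```text
time: 30.15
tool_pos: [0.5082, 0.0048, 0.0758]
tool_rot: [-3.142, -0.001, -0.071]
contact_force: [-4.1, 2.3, 15.1]
opening: 0.0005
grip_force: 7.6
```

Call:
carry_out([
  [[0,0,-0.001],0,0],
  [[0,0,0],0,0],
  [[0,0,-0.001],0,0],
  [[0,0,0],0,0],
])

```text
time: 30.65
tool_pos: [0.5081, 0.0046, 0.0765]
tool_rot: [3.141, -0.0, -0.071]
contact_force: [-0.7, 1.0, 4.4]
opening: 0.0003
grip_force: 1.9
```

Call:
carry_out([
  [[0,0,-0.001],0,0],
  [[0,0,0],0,0],
])

```text
time: 30.9
tool_pos: [0.5079, 0.0046, 0.0772]
tool_rot: [3.141, 0.0, -0.071]
contact_force: [-0.5, 0.2, -0.5]
opening: 0.0006
grip_force: 0.0
```

Call:
carry_out([
  [[0,0,-0.005],0,0],
  [[0,0,-0.03],0,0],
  [[0,0,-0.04],0,0],
  [[0,0,-0.04],0,0],
  [[0,0,-0.04],0,0],
  [[0,0,0],0,0],
  [[0,0,0],0,0],
])

```text
time: 31.78
tool_pos: [0.5075, 0.0047, 0.2319]
tool_rot: [3.142, 0.001, -0.071]
contact_force: [-0.1, -0.4, -0.4]
opening: 0.0007
grip_force: 0.0
```

```bash
python3 lid.py; python3 -c "
from cell import robot
print(robot.hand_in())"
```

```text
31.775 X,Y,z [-0.0658 -0.0013  0.2319] [-0.08 -0.38 -0.38]
scene {'at': [333.4, 250.7], 'p': 0.82} angle -0.012 err px 1.8
top {'at': [297.7, 296.0], 'p': 0.59} angle 0.001 err px 1.6
the job is handed in; nothing more can be done
None
```

I put the teaspoon flat in the long bay and pressed the lid until the catch clicked. By feel it stays shut on its own, and I handed the job in at about 32 s; no verdict came back. The first press did not latch, so I pressed again, reaching a measured 15.1 N against the 20 N limit.

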